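# Snap the hook-footed work rest onto the saw's cross pin

### The arm

A 7-joint arm with a two-finger parallel gripper is mounted at the origin on the work surface. World frame = base frame: x ahead of the robot, y to its left, z up, the work surface at z = 0. Lengths are in m, angles in rad, forces in N, time in s.
With the tool pointing down it reaches from about 0.425 to 0.925 m from the base axis. Payload 6.8 kg.
Tool frame: the origin (TCP) lies between the finger pads; the fingertips stand ctrl.tcp_to_tips ahead of it and the grasp point (between the pads) lies 2 mm behind it (ctrl.tcp_to_tips is the distance from the TCP to the fingertips, in m); y points along the fingers, z is the direction in which the jaws open and shut, and the axes are right-handed (so a half turn about y gives the same grasp; the last joint's range is limited). The gripper opens to 85 mm and grips with 20 to 120 N. Pads are 22 mm wide; open, the fingers measure 114 mm over their backs; the gripper's body (76 mm by 85 mm) begins 54 mm behind the grasp point. The pads swing forward as they close: fully open they stand 13 mm farther back than shut.
Start: joints at [1.043, 0.477, 0.022, 1.555, -0.011, 1.109, -0.083], TCP at [0.275, -0.616, 0.227] pointing down, gripper open.
Joint ranges: [-2.96, 2.96], [-0.34, 2.1], [-1.41, 1.46], [0.24, 2.44], [-1.37, 4.51], [0.17, 1.92], [-2.96, 2.96]. Speed limits (rad/s): [2.39, 2.39, 3.14, 3.14, 3.14, 3.14, 3.14].

### API

Orientations are given as [roll, pitch, yaw] about the fixed x, y, z axes, in that order (R = Rz(yaw) Ry(pitch) Rx(roll)).
In Python, from workcell import ctrl gives the robot as it stands. The module is installed in compiled form; this text tells all that it offers.
- The arm moves only by the tool servo_tool, never from a script. Its argument "commands" is a list of rows, each a list of 4 numbers: the shift along the tool's x, y, z in m, then the turn about the tool's y in rad. A call has exactly 8 rows; each row is the pose to reach, as a shift and turn from the pose commanded when the call began, along the tool's axes at that moment; what a row does not reach only later rows make up. A row lasts 1/12 s, in which the tool goes at most 41.7 mm and 7.16 degrees, less where a joint would pass 70% of its speed; a pose out of reach is approached as far as the arm can. A call with a gripper value outside its range is refused whole. "fingers" is the opening, from 0 (shut) to 1 (fully open), set as the call begins (left out, the last holds). The fingers move at their own pace and stop on an object; "squeeze" is the grip in N (left out, the last holds). Time passes only in rows, so rows that repeat a pose let the fingers close, or fill a call up. It gives the time, the measured TCP pose, the force and the opening at its end, in the units of the state.
- ctrl.read_state(): the state, without advancing time (a new reading comes with each control period).
- ctrl.grab_frame(name): name is "side" or "top" or "wrist"; returns the picture (400x640x3 uint8, blue, green, red); there is no depth.
- ctrl.calibration(name): a dict with "mtx" (3x3 intrinsics, pixels), "D" ([k1, k2, p1, p2, k3] as OpenCV has them; the pictures are not rectified), "eye" and "attitude" of the camera in the world. Camera axes: x right, y down, z forward; pixel columns grow to the right and rows downward; lengths in m; the calibration is good to about 2 mm. A picture is of the moment at which its call begins: read the wrist's pose just before it. calibration takes no time and is no camera call; for the wrist camera it gives the pose at the moment of the call.
- ctrl.finish_job(): hands the job in, once; it reports no verdict.
Trained networks look in the newest picture that a camera, given by its name, has taken for a name from the list of things; names that differ only in an ending like _2 or _b are one class to them, and where a whole thing is asked for, a point or a joint stands for the part that bears it (a point fixed in the world has none). Each returns a list of dicts, best first, with "p" (0 to 1); they miss things now and then, are a little off and sometimes report something else, mostly with a low value. They report only what shows in the picture. A call takes as long as a camera call. They do not tell look-alikes from the thing itself.
- ctrl.search_frame(camera, name): "uv" ([column, row] in pixels, amid what is visible of it).
The state is a dict: "clock": time; "joint_pos": joint angles; "dq": joint speeds; "joint_torque": joint torques, N m; "eef_pos": TCP position; "ee_rot": TCP orientation; "ft_force": force on the tool from outside, world axes, zero at the start; "torque": the same for the moment, N m; "opening": opening from 0.0 (shut) to 1.0 (fully open).
Only numpy, scipy, OpenCV 4.12 (cv2) and the standard library are available. Lean on these libraries where they do the work, as an engineer would, in place of code of your own. Each camera call takes 0.05 s, during which the arm holds its last target.

### The job

Fit the work rest that has the latched hook foot (not the one with the flat bolt-down foot) to the casting that carries the cross pin: take it by its top bar, press its open mouth straight down over the pin until the pin is fully home in the mouth and the sprung latch has snapped shut underneath it, then let go. Leave the other work rest standing where it is.

Things in the scene. Friction and masses are not known exactly. Their poses are not given: they have to be found in the camera images.
- hook_rest: Loose cast aluminium work rest, 155 mm tall, 0.5 kg. Origin under its centre, z up. Grip bar on top, 24 (x) by 80 (y) mm, z 130 to 155. Hook foot 80 (x) by 40 (y) mm: two prongs, between them a mouth open downward and through along y, centred on x = 0, 36 mm wide, flared to 56 at the underside. Its end is at z = 65: a 14 mm pin is home with its axis at x = 0, z = 58. Fits either way round.
- latch (a joint): Sprung dark steel latch bar across hook_rest's mouth, hinged at x = -20, z = 20 mm of hook_rest, reaching to x = 10. 0 rad: shut; it swings only up into the mouth, to 1.35. A pin entering the mouth pushes it open (up to about 15 N in all, more than the rest's weight); it snaps shut by itself once the pin's axis is above about z = 47 mm of hook_rest.
- pin (a point): Middle of the fixed level steel cross pin, 14 mm thick, along this point's y; z up. It is 81 mm above the bench between two lugs (70 mm clear, 36 mm wide in x, tops at 99 mm) on a green cast base 130 by 126 by 20 mm. A like casting nearby has empty lug holes. With hook_rest home, its underside is 23 mm above the bench.
- bolt_rest: The other, loose work rest, to be left alone: same top bar, also 155 mm tall, but standing on a flat foot plate 90 (x) by 70 (y) mm, 12 mm thick, with two bolts. Origin under its centre; z up.
There are look-alikes about, which are no part of the job. What is shaped like the hook_rest but brown is not meant. What is shaped like the part that bears pin but pink is not meant.

How it is judged:
On the way:
1. the gripper presses the rest's mouth over the pin and the pin pushes the latch open (value of joint latch above 0.3 rad and horizontal distance between pin and hook_rest below 0.03 m and contact force between the fingers and hook_rest above 1 N), for 0.05 s.
At the end, for the whole second after the job is handed in: The pin lies home in the hook's mouth (rest's frame: x within 15 mm of 0, z 50 to 68 mm, y within 25 mm), the latch is shut (under 0.15 rad), the hook rest is at rest, upright within 0.25 rad; the other rest is upright (0.2 rad), within 30 mm of its start (z of pin in the frame of hook_rest between 0.05 and 0.068 m and x of pin in the frame of hook_rest between -0.015 and 0.015 m and y of pin in the frame of hook_rest between -0.025 and 0.025 m and value of joint latch below 0.15 rad and angle between hook_rest's own z axis and vertical below 0.25 rad and linear speed of hook_rest below 0.03 m/s and angle between bolt_rest's own z axis and vertical below 0.2 rad and distance of bolt_rest from where it was at the start of the episode below 0.03 m); the robot touches nothing.
It fails at once if the other work rest is knocked over or moved more than 30 mm (angle between bolt_rest's own z axis and vertical above 0.35 rad or distance of bolt_rest from where it was at the start of the episode above 0.03 m).
It also fails if it takes over 40 s, if anything falls off the work surface, if the arm or the gripper's body presses on something with over 40 N, if the wrist force passes 120 N, or if a joint passes its speed limit or range.

## Working session

There is one attempt and no reset: what is moved stays moved. The work goes in short steps, Python scripts to look and compute and a tool call to move; the robot and the scene stay as the last step left them, time stands still between calls to the robot, and variables do not carry over. Pictures are saved under pics/ and viewed, and the job is handed in when it is done.

Besides the shell and the picture viewer there is one more tool, called after "Emit:" by a JSON object that holds its "name" and its "arguments", one argument or row to a line. servo_tool: Moves the arm, as the interface text tells. Its arguments: {"type":"object","properties":{"commands":{"type":"array"},"fingers":{"type":"number"},"squeeze":{"type":"number"}},"required":["commands"]}

```bash
mkdir -p pics; cat > h.py <<'E'
import numpy as np,cv2
from workcell import ctrl
E
python3 - <<'E'
from h import *
for c in ['side','top','wrist']:
    f=ctrl.grab_frame(c); cv2.imwrite(f'pics/{c}0.png',f)
    k=ctrl.calibration(c); print(c,k)
    for n in ['hook_rest','pin','bolt_rest']:
        print(n,[(np.round(d['uv']),round(d['p'],2)) for d in ctrl.search_frame(c,n)])
print(ctrl.read_state()); print(ctrl.tcp_to_tips)
E
```

```text
side {'mtx': array([[421.22844126,   0.        , 314.60147009],
       [  0.        , 421.22844126, 197.30324153],
       [  0.        ,   0.        ,   1.        ]]), 'D': array([-0.05844644,  0.        ,  0.        ,  0.        ,  0.        ]), 'eye': array([ 0.55602455, -0.72587527,  0.98837469]), 'attitude': array([-2.47838416,  0.01183372, -0.09424697])}
hook_rest [(array([400., 249.]), 0.95), (array([290., 322.]), 0.75), (array([342., 257.]), 0.61)]
pin [(array([318., 169.]), 0.82), (array([352., 122.]), 0.75)]
bolt_rest []
top {'mtx': array([[442.73973603,   0.        , 312.89762115],
       [  0.        , 442.73973603, 204.49097861],
       [  0.        ,   0.        ,   1.        ]]), 'D': array([0.03754498, 0.        , 0.        , 0.        , 0.        ]), 'eye': array([ 0.37341914, -0.01800611,  1.11446538]), 'attitude': array([-2.92194998, -0.00491181, -1.55054776])}
hook_rest [(array([461., 239.]), 0.95), (array([386., 184.]), 0.78), (array([394., 124.]), 0.59)]
pin [(array([252., 197.]), 0.95), (array([174., 144.]), 0.65)]
bolt_rest [(array([365., 265.]), 0.89)]
wrist {
[... 382 characters left out ...]
in []
bolt_rest []
{'clock': 0.6, 'joint_pos': array([ 1.04289097,  0.4769513 ,  0.02241691,  1.55540714, -0.01150371,
        1.10933021, -0.08309132]), 'dq': array([-0.00094762,  0.00112429, -0.00064388,  0.0012819 , -0.00115572,
       -0.00153134, -0.00040566]), 'joint_torque': array([ 2.47531557e-05, -5.96005905e+01,  1.60637084e+00, -2.81415421e+01,
        1.26371344e-02,  1.76490521e-03, -2.52860048e-05]), 'eef_pos': array([ 0.27511756, -0.61639557,  0.22703789]), 'ee_rot': array([-1.57076450e+00,  1.29249991e-05, -2.72181647e+00]), 'ft_force': array([ 0.37394957, -0.3166708 ,  0.52766975]), 'torque': array([ 0.047818  , -0.02684385,  0.01830659]), 'opening': 1.002917039928714}
0.017
```

View pics/side0.png

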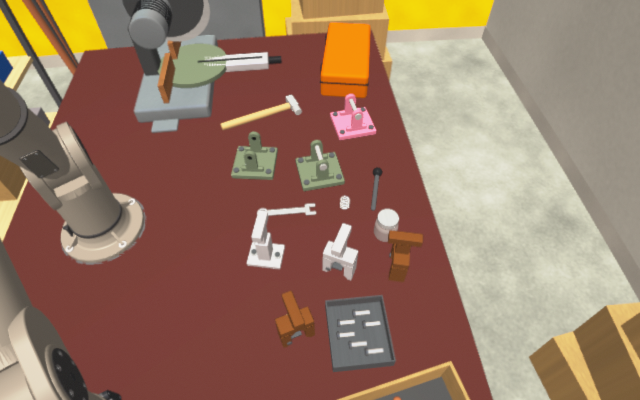

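View pics/top0.png

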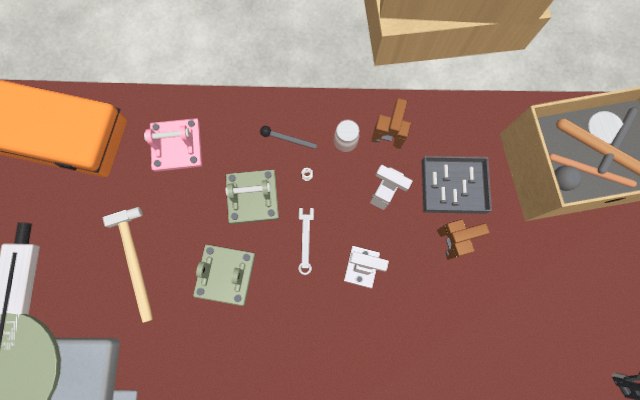

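```bash
python3 - <<'E'
import cv2
s=cv2.imread('pics/side0.png')[90:370,230:470];cv2.imwrite('pics/side0c.png',cv2.resize(s,None,fx=2.1,fy=2.1,interpolation=cv2.INTER_CUBIC))
s=cv2.imread('pics/top0.png')[80:300,140:500];cv2.imwrite('pics/top0c.png',cv2.resize(s,None,fx=2.2,fy=2.2,interpolation=cv2.INTER_CUBIC))
E
```

```text
(no output)
```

View pics/side0c.png

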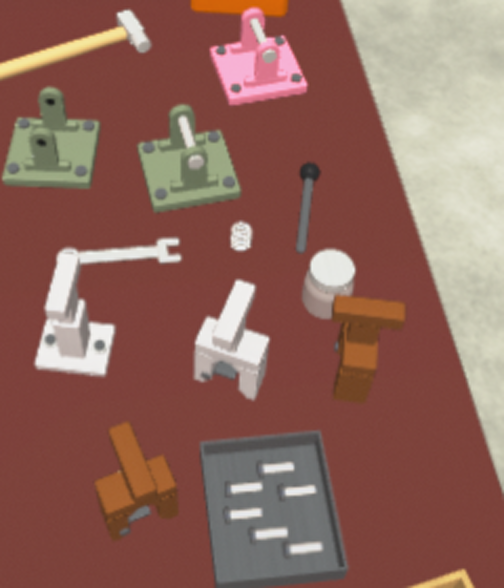

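View pics/top0c.png

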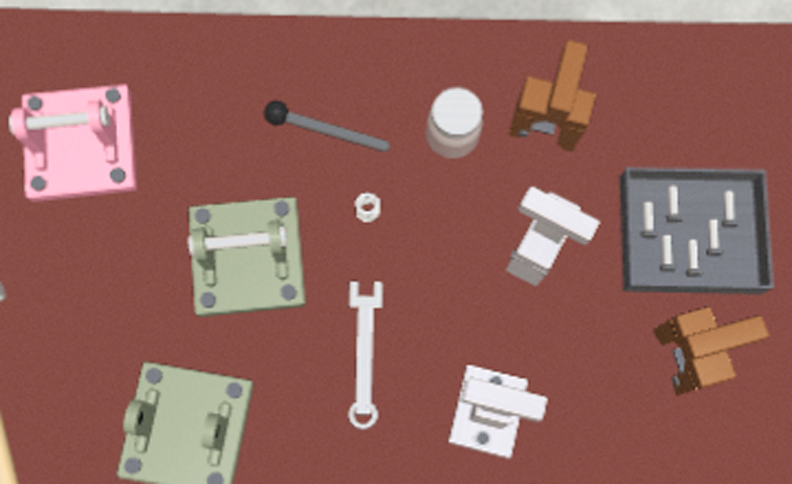

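The picture shows these candidates. For hook_rest (top view): white rest with hook foot at (390,185), brown ones at (392,122) and (461,239), and the white bolt-foot rest at (365,265). For the pin: green casting with pin at (252,197), pink one at (174,144), and the empty green one at (224,275). I choose the white hook rest at (390,185) and the green pin casting at (252,197). Next I check them in close crops and measure.

```bash
python3 - <<'E'
import cv2
def crop(n,o,u,v,w,h,s):
    a=cv2.imread(n)[v:v+h,u:u+w]; a=cv2.resize(a,None,fx=s,fy=s,interpolation=cv2.INTER_CUBIC)
    for i in range(0,w,10): cv2.putText(a,str(u+i),(i*s,8),0,0.3,(0,255,255),1); cv2.line(a,(i*s,0),(i*s,h*s),(0,255,255) ,1) if 0 else None
    for i in range(0,h,10): cv2.putText(a,str(v+i),(0,i*s+4),0,0.3,(0,255,255),1)
    return a
import numpy as np
A=crop('pics/top0.png','',360,155,60,60,6);B=crop('pics/side0.png','',310,215,60,60,6)
C=crop('pics/top0.png','',215,160,70,70,5);D=crop('pics/side0.png','',285,130,70,70,5)
cv2.imwrite('pics/c1.png',np.hstack([A,B]));cv2.imwrite('pics/c2.png',np.hstack([C,D]))
E
```

```text
(no output)
```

View pics/c1.png

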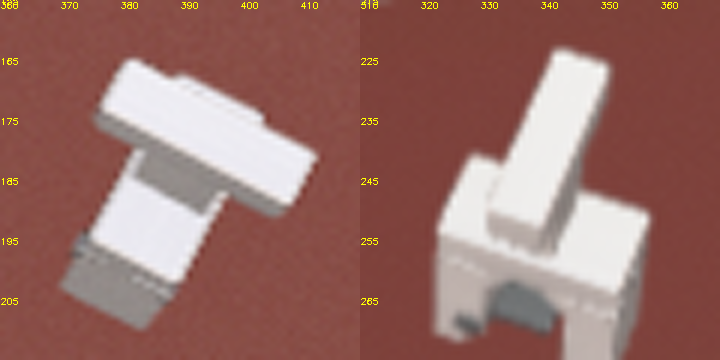

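View pics/c2.png

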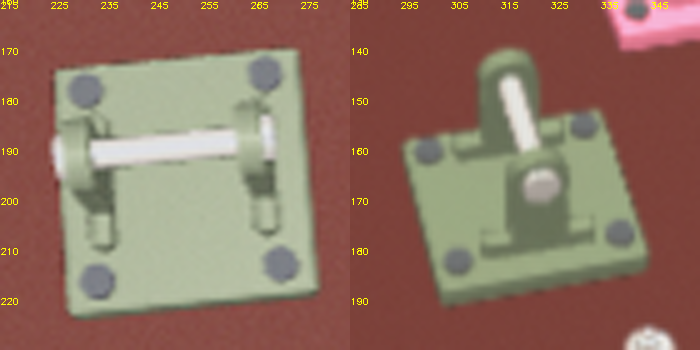

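```bash
cat >> h.py <<'E'
from scipy.spatial.transform import Rotation as R
def ray(k,uv):
    p=cv2.undistortPoints(np.array(uv,float).reshape(-1,1,2),k['mtx'],k['D'])[:,0]
    d=np.c_[p,np.ones(len(p))]@R.from_euler('xyz',k['attitude']).as_matrix().T
    return d
def onz(k,uv,z):
    d=ray(k,uv); e=k['eye']; return e+d*((z-e[2])/d[:,2])[:,None]
E
python3 - <<'E'
from h import *
T=ctrl.calibration('top');S=ctrl.calibration('side')
def show(n,P,a,b): 
    v=P[a]-P[b]; print(n,P[:,:2].round(4).tolist(),'c',P.mean(0).round(4),'sides',[round(float(np.linalg.norm(P[i]-P[(i+1)%4])),4) for i in range(4)],'ang',[round(float(np.degrees(np.arctan2(*(P[(i+1)%4]-P[i])[1::-1]))),1) for i in range(4)])
show('barT',onz(T,[(381.8,164.7),(412.7,180.3),(408.3,189.7),(376.7,173.7)],.155),0,1)
show('barS',onz(S,[(343.3,223),(351.7,226),(340.5,252.5),(331.7,249.2)],.155),0,1)
show('baseT',onz(T,[(226,174.4),(274.4,170),(278.6,218),(229.4,221)],.02),0,1)
show('baseS',onz(S,[(296,158.6),(335,152),(344.4,181),(303.2,187)],.02),0,1)
P=onz(T,[(233.4,190.4),(262.6,188.2),(225.4,191.4),(269.8,187.6)],.085);print(P.round(4),P[:2].mean(0),P[2:].mean(0),np.degrees(np.arctan2(*(P[1]-P[0])[1::-1])))
print(onz(S,[(323.2,167)],.081))
E
```

```text
barT [[0.6833, -0.1725], [0.6481, -0.2414], [0.6261, -0.2309], [0.6619, -0.1608]] c [ 0.6548 -0.2014  0.155 ] sides [0.0773, 0.0244, 0.0787, 0.0245] ang [-117.1, 154.7, 63.0, -28.7]
barS [[0.6685, -0.1616], [0.6872, -0.1722], [0.6512, -0.2417], [0.6323, -0.231]] c [ 0.6598 -0.2016  0.155 ] sides [0.0215, 0.0783, 0.0217, 0.0783] ang [-29.6, -117.5, 150.5, 62.4]
baseT [[0.6921, 0.206], [0.7067, 0.0825], [0.5812, 0.0671], [0.571, 0.1899]] c [0.6377 0.1364 0.02  ] sides [0.1244, 0.1265, 0.1233, 0.1222] ang [-83.3, -173.0, 94.8, 7.6]
baseS [[0.5721, 0.1884], [0.6977, 0.2041], [0.7108, 0.0811], [0.5857, 0.0707]] c [0.6416 0.1361 0.02  ] sides [0.1265, 0.1236, 0.1255, 0.1185] ang [7.1, -83.9, -175.2, 96.6]
[[0.6338 0.1726 0.085 ]
 [0.6408 0.1031 0.085 ]
 [0.6309 0.1915 0.085 ]
 [0.6426 0.0859 0.085 ]] [0.63728359 0.13783167 0.085     ] [0.63677295 0.13869828 0.085     ] -84.27585736880673
[[0.64730992 0.08925495 0.081     ]]
```

Top picture: target bar spans (382,165)–(408,190), the mouth and latch show in the side picture at (334,263), and the foot is a white hook. The pin runs (225,191)–(270,188) in the green casting. The measured bar (78×24 mm) and base (~124 mm) agree with the given sizes. The bar centre is ≈(0.657,-0.2015) with its axis at 62.7°, and the pin is ≈(0.639,0.137) with its axis at 96°. I am moving toward a point above the bar.

Emit:
{"name": "servo_tool", "arguments": {
  "commands": [
    [-0.037,-0.003,-0.016,-0.048],
    [-0.074,-0.006,-0.032,-0.096],
    [-0.111,-0.009,-0.048,-0.145],
    [-0.148,-0.012,-0.064,-0.193],
    [-0.185,-0.015,-0.08,-0.241],
    [-0.222,-0.018,-0.096,-0.289],
    [-0.259,-0.021,-0.112,-0.338],
    [-0.296,-0.024,-0.128,-0.386]
  ],
  "fingers": 1,
  "squeeze": 60
}}

```text
clock: 1.27
eef_pos: [0.4943, -0.3773, 0.2515]
ee_rot: [-1.57, -0.0, -2.334]
ft_force: [-0.4, 0.2, 0.9]
opening: 0.997
```

```bash
cat >> h.py <<'E'
def plan(xyz,zang):
    s=ctrl.read_state(); M=R.from_euler('xyz',s['ee_rot']).as_matrix()
    d=M.T@(np.array(xyz)-s['eef_pos']); a=np.degrees(np.arctan2(M[1,2],M[0,2]))
    t=(zang-a+90)%180-90
    print('shift',d.round(4),'turn',round(-np.radians(t),4),'jaw now',a.round(2),'tilt y',M[:,1].round(4),'pos',s['eef_pos'].round(4),'q7',s['joint_pos'][6].round(3),'t',s['clock'],'F',s['ft_force'].round(1),'open',round(s['opening'],3))
E
python3 -c "
from h import *
plan([.657,-.2015,.25],-27.3)"
```

```text
shift [-0.2395  0.0015 -0.0039] turn -0.2863 jaw now -43.71 tilt y [ 4.e-04 -4.e-04 -1.e+00] pos [ 0.4943 -0.3773  0.2515] q7 -0.266 t 1.2667 F [-0.4  0.2  0.9] open 0.997
```

Emit:
{"name": "servo_tool", "arguments": {
  "commands": [
    [-0.04,0,0,-0.05],
    [-0.08,0,-0.001,-0.1],
    [-0.12,0,-0.002,-0.15],
    [-0.16,0,-0.003,-0.2],
    [-0.2,0,-0.004,-0.25],
    [-0.24,0,-0.004,-0.286],
    [-0.24,0,-0.004,-0.286],
    [-0.24,0,-0.004,-0.286]
  ]
}}

```text
clock: 1.93
eef_pos: [0.6582, -0.1992, 0.2506]
ee_rot: [-1.571, 0.002, -2.044]
ft_force: [-0.5, -0.8, -0.5]
opening: 1.001
```

```bash
python3 -c "
from h import *
plan([.657,-.2015,.1405],-27.3)
print(ctrl.calibration('wrist'))
f=ctrl.grab_frame('wrist');cv2.imwrite('pics/w1.png',f)
print(ctrl.search_frame('wrist','hook_rest'))"
```

```text
shift [0.0028 0.1101 0.    ] turn 0.003 jaw now -27.13 tilt y [ 4.0e-04  1.8e-03 -1.0e+00] pos [ 0.6582 -0.1992  0.2506] q7 -0.374 t 1.9333 F [-0.5 -0.8 -0.5] open 1.001
{'mtx': array([[289.69312237,   0.        , 322.49929307],
       [  0.        , 289.69312237, 198.9988124 ],
       [  0.        ,   0.        ,   1.        ]]), 'D': array([-0.02669072,  0.        ,  0.        ,  0.        ,  0.        ]), 'eye': array([ 0.69725391, -0.12452179,  0.39754891]), 'attitude': array([ 2.81140757e+00, -1.80354151e-04, -4.74635176e-01])}
[{'uv': [320.9, 181.5], 'p': 0.8}, {'uv': [456.0, 126.6], 'p': 0.62}, {'uv': [297.9, 312.3], 'p': 0.57}, {'uv': [148.7, 206.8], 'p': 0.31}]
```

View pics/w1.png

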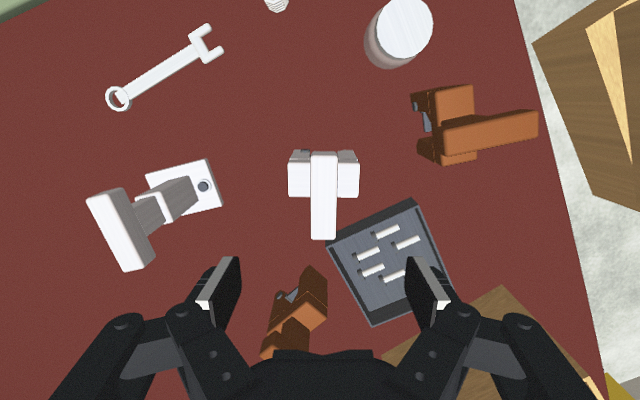

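The wrist picture shows the white hook rest's bar, columns 311–337, rows 152–240, square to the jaws and centred between the fingers. The brown rest below at (297,312) is clear of the way down but near, so I check that.

```bash
python3 -c "
from h import *
k=ctrl.calibration('wrist')
P=onz(k,[(311,152),(337,152),(336.5,240),(311,240)],.155);print(P.round(4),P.mean(0))
print(np.linalg.norm(np.diff(P,axis=0),axis=1),np.degrees(np.arctan2(*(P[0]-P[3])[1::-1])),np.degrees(np.arctan2(*(P[1]-P[2])[1::-1])))
c=P.mean(0);plan([c[0],c[1],.1405],-27.3)
plan([.657,-.2015,.1405],-27.3)
print('brown',onz(k,[(313,267),(328,280),(300,330),(280,355)],.14).round(3))
a=cv2.imread('pics/w1.png')[130:260,260:390];cv2.imwrite('pics/w1c.png',cv2.resize(a,None,fx=4,fy=4,interpolation=2))
"
```

```text
[[ 0.6679 -0.162   0.155 ]
 [ 0.6872 -0.1721  0.155 ]
 [ 0.65   -0.2454  0.155 ]
 [ 0.6289 -0.2344  0.155 ]] [ 0.65847294 -0.20348657  0.155     ]
[0.02181678 0.0821577  0.02375858] 61.68997176927792 63.044224305726324
shift [-0.0016  0.1102  0.0019] turn -0.0035 jaw now -27.5 tilt y [-8.e-04 -8.e-04 -1.e+00] pos [ 0.6561 -0.2039  0.2507] q7 -0.374 t 2.0333 F [-0.8 -0.8 -0.1] open 0.997
shift [-0.0026  0.1102 -0.0003] turn -0.0035 jaw now -27.5 tilt y [-8.e-04 -8.e-04 -1.e+00] pos [ 0.6561 -0.2039  0.2507] q7 -0.374 t 2.0333 F [-0.8 -0.8 -0.1] open 0.997
brown [[ 0.612 -0.269  0.14 ]
 [ 0.618 -0.29   0.14 ]
 [ 0.56  -0.334  0.14 ]
 [ 0.522 -0.356  0.14 ]]
```

View pics/w1c.png

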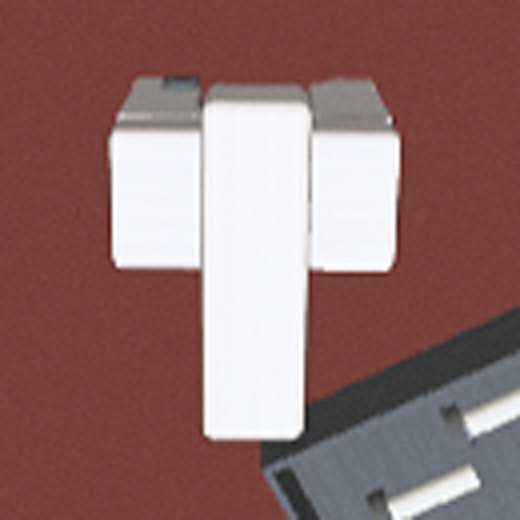

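Emit:
{"name": "servo_tool", "arguments": {
  "commands": [
    [-0.001,0.025,0.001,-0.002],
    [-0.001,0.05,0.001,-0.002],
    [-0.001,0.075,0.001,-0.002],
    [-0.001,0.09,0.001,-0.002],
    [-0.001,0.1,0.001,-0.002],
    [-0.001,0.107,0.001,-0.002],
    [-0.001,0.11,0.001,-0.002],
    [-0.001,0.11,0.001,-0.002]
  ]
}}

```text
clock: 2.7
eef_pos: [0.6578, -0.2033, 0.1412]
ee_rot: [-1.57, -0.0, -2.049]
ft_force: [-0.0, 0.3, -0.2]
opening: 1.0
```

Emit:
{"name": "servo_tool", "arguments": {
  "commands": [
    [0,0,0,0],
    [0,0,0,0],
    [0,0,0,0],
    [0,0,0,0],
    [0,0,0,0],
    [0,0,0,0],
    [0,0,0,0],
    [0,0,0,0]
  ],
  "fingers": 0,
  "squeeze": 80
}}

```text
clock: 3.37
eef_pos: [0.658, -0.2024, 0.1417]
ee_rot: [-1.571, 0.0, -2.048]
ft_force: [-2.8, 0.4, 6.5]
opening: 0.25
```

```bash
python3 -c "
from h import *
plan([.657,-.2015,.24],6)
f=ctrl.grab_frame('wrist');cv2.imwrite('pics/w2.png',f)
"
```

```text
shift [-0.0004 -0.0983 -0.0013] turn -0.5816 jaw now -27.33 tilt y [ 3.e-04 -1.e-04 -1.e+00] pos [ 0.658  -0.2024  0.1417] q7 -0.401 t 3.3667 F [-2.8  0.4  6.5] open 0.25
```

View pics/w2.png

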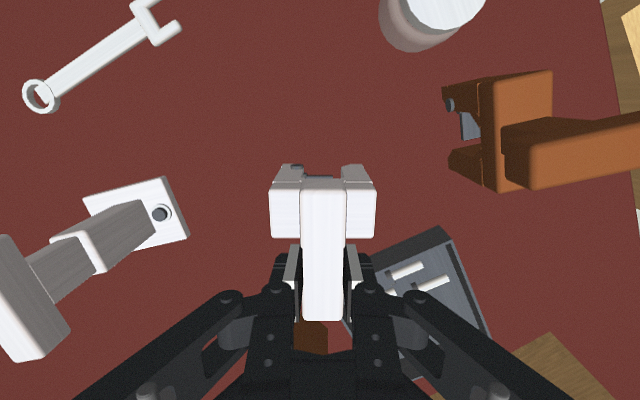

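Grasp looks good: the bar sits between both pads (columns 300–345) and the opening is 0.25. Lifting.

Emit:
{"name": "servo_tool", "arguments": {
  "commands": [
    [0,-0.01,0,0],
    [0,-0.03,0,0],
    [0,-0.05,0,0],
    [0,-0.07,0,0],
    [0,-0.09,0,0],
    [0,-0.11,0,0],
    [0,-0.13,0,0],
    [0,-0.13,0,0]
  ]
}}

```text
clock: 4.08
eef_pos: [0.6595, -0.2029, 0.2749]
ee_rot: [-1.565, 0.001, -2.048]
ft_force: [1.5, -0.1, -5.1]
opening: 0.25
```

```bash
python3 -c "
from h import *
plan([.640,.135,.27],5.8)
f=ctrl.grab_frame('side');cv2.imwrite('pics/s3.png',f)
"
```

```text
shift [-0.2912  0.0044 -0.1726] turn -0.5784 jaw now -27.34 tilt y [ 0.0056 -0.0014 -1.    ] pos [ 0.6595 -0.2029  0.2749] q7 -0.369 t 4.0833 F [ 1.5 -0.1 -5.1] open 0.25
```

View pics/s3.png

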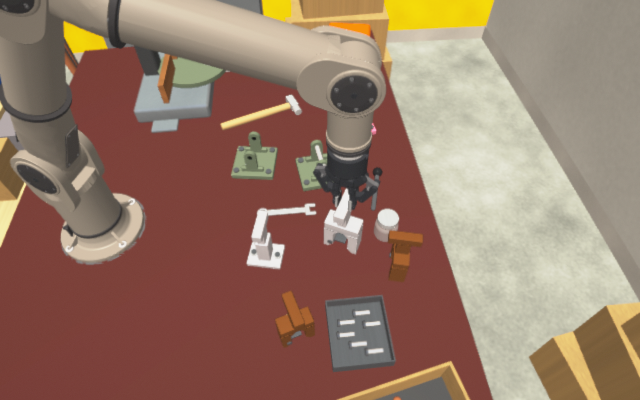

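The rest hangs in the gripper, upright, at (343,230) and the bolt rest is untouched at (265,245). Carrying it to above the pin.

Emit:
{"name": "servo_tool", "arguments": {
  "commands": [
    [-0.02,0,-0.012,-0.04],
    [-0.05,0,-0.03,-0.1],
    [-0.08,0,-0.048,-0.16],
    [-0.11,0,-0.066,-0.22],
    [-0.14,0,-0.084,-0.28],
    [-0.17,0,-0.102,-0.34],
    [-0.195,0,-0.117,-0.39],
    [-0.21,0,-0.126,-0.42]
  ]
}}

```text
clock: 4.8
eef_pos: [0.6402, 0.0472, 0.2686]
ee_rot: [-1.575, 0.002, -1.62]
ft_force: [-0.1, 1.7, -6.3]
opening: 0.251
```

```bash
python3 -c "
from h import *
plan([.640,.135,.27],5.8)
k=ctrl.calibration('wrist')
f=ctrl.grab_frame('wrist');cv2.imwrite('pics/w4.png',f);print(k['eye'],k['attitude'])
"
```

```text
shift [-0.0877 -0.0012 -0.0046] turn -0.1502 jaw now -2.81 tilt y [-0.0041  0.0024 -1.    ] pos [0.6402 0.0472 0.2686] q7 -0.37 t 4.8 F [-0.1  1.7 -6.3] open 0.251
[0.64577232 0.13083297 0.41556164] [ 2.81154763  0.00364601 -0.05028713]
```

View pics/w4.png

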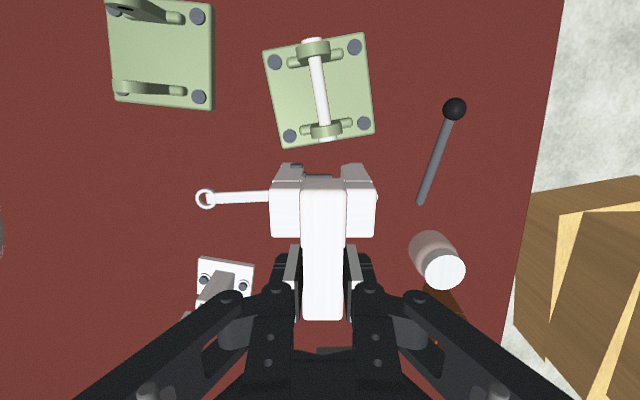

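The wrist picture shows the pin running (312,50)–(324,130) on the green casting ahead. I take a settled picture to measure it.

```bash
python3 -c "
from h import *
k=ctrl.calibration('wrist')
f=ctrl.grab_frame('wrist');cv2.imwrite('pics/w5.png',f);print(k['eye'],k['attitude']);np.save('k5.npy',k,allow_pickle=True)
plan([.640,.135,.27],5.8)
a=f[25:155,250:390];cv2.imwrite('pics/w5c.png',cv2.resize(a,None,fx=4.5,fy=4.5,interpolation=2))
a=f[150:330,250:390];cv2.imwrite('pics/w5d.png',cv2.resize(a,None,fx=3,fy=3,interpolation=2))
"
```

```text
[0.64526526 0.13372991 0.41610906] [ 2.81345532  0.00333541 -0.04610818]
shift [-0.0875 -0.0006 -0.0051] turn -0.1503 jaw now -2.81 tilt y [-0.0031  0.0028 -1.    ] pos [0.6408 0.0474 0.2692] q7 -0.37 t 4.9 F [ 0.3  0.6 -5.9] open 0.254
```

View pics/w5c.png

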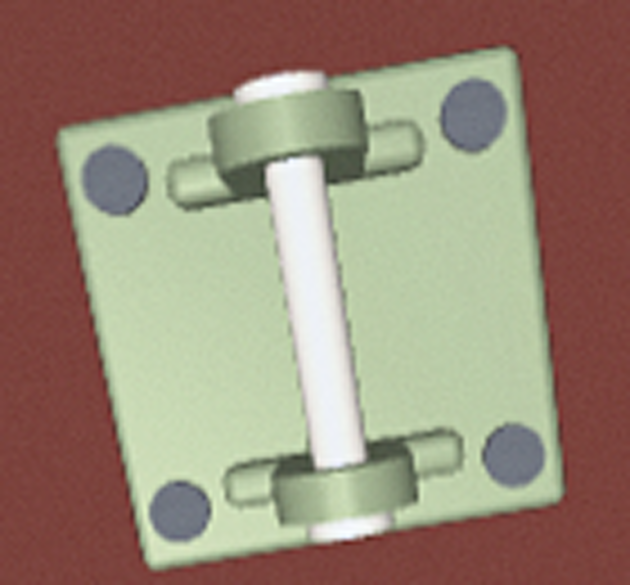

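View pics/w5d.png

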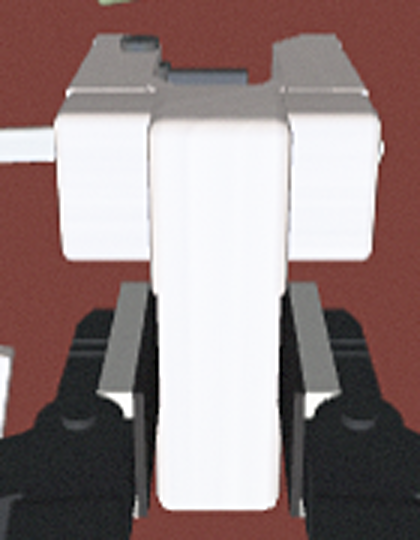

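```bash
python3 -c "
from h import *
k=np.load('k5.npy',allow_pickle=True).item()
def c(l,u,v,s): return [(u+a/s,v+b/s) for a,b in l]
P=onz(k,c([(295,165),(338,460)],250,25,4.5),.081);print('pin',P.round(4),np.degrees(np.arctan2(*(P[0]-P[1])[1::-1])))
B=onz(k,c([(60,130),(515,47),(562,498),(150,568)],250,25,4.5),.02);print('base',B.round(4),B.mean(0),[np.degrees(np.arctan2(*(B[i]-B[j])[1::-1])).round(2) for i,j in ((0,3),(1,2),(1,0),(2,3))],np.linalg.norm(B-np.roll(B,1,0),axis=1))
L=onz(k,c([(288,92),(345,475)],250,25,4.5),.099);print('lug',L.round(4))
for z in (.2825,):
  T=onz(k,c([(150,120),(287,120),(278,508),(160,508)],250,150,3),z);print('bar',T.round(4),T.mean(0),np.degrees(np.arctan2(*(T[:2].mean(0)-T[2:].mean(0))[1::-1])),np.linalg.norm(T-np.roll(T,1,0),axis=1))
for im in ('side','top'):
  kk=ctrl.calibration(im)
"
```

```text
pin [[0.6386 0.1734 0.081 ]
 [0.6458 0.1052 0.081 ]] 95.98143906608095
base [[0.573  0.1927 0.02  ]
 [0.6986 0.2074 0.02  ]
 [0.7123 0.0859 0.02  ]
 [0.5873 0.0706 0.02  ]] [0.64282116 0.13915072 0.02      ] [np.float64(96.67), np.float64(96.45), np.float64(6.66), np.float64(6.99)] [0.12302851 0.12641149 0.12231471 0.12595689]
lug [[0.6382 0.1861 0.099 ]
 [0.6473 0.1031 0.099 ]]
bar [[0.6321 0.0934 0.2825]
 [0.6541 0.0924 0.2825]
 [0.6509 0.0154 0.2825]
 [0.6285 0.0163 0.2825]] [0.64137765 0.05436219 0.2825    ] 87.45073415293193 [0.07714076 0.02202042 0.07709893 0.02244456]
```

```bash
python3 -c "
from h import *
plan([.6415,.134,.262],6.3)"
```

```text
shift [-0.0865  0.0074 -0.0035] turn -0.1591 jaw now -2.81 tilt y [-0.0031  0.0028 -1.    ] pos [0.6408 0.0474 0.2692] q7 -0.37 t 4.9 F [ 0.3  0.6 -5.9] open 0.254
```

Emit:
{"name": "servo_tool", "arguments": {
  "commands": [
    [-0.02,0,-0.001,-0.04],
    [-0.04,0,-0.002,-0.08],
    [-0.06,0,-0.003,-0.12],
    [-0.075,0,-0.004,-0.159],
    [-0.0865,0,-0.004,-0.159],
    [-0.0865,0,-0.004,-0.159],
    [-0.0865,0,-0.004,-0.159],
    [-0.0865,0,-0.004,-0.159]
  ]
}}

```text
clock: 5.57
eef_pos: [0.6436, 0.1268, 0.2708]
ee_rot: [-1.571, -0.002, -1.471]
ft_force: [-0.2, -0.4, -6.4]
opening: 0.252
```

```bash
python3 -c "
from h import *
plan([.6415,.134,.27],6.3)
fs=[ctrl.grab_frame(n) for n in ('side','top','wrist')]
cv2.imwrite('pics/a6.png',np.vstack([cv2.resize(fs[0][90:230,240:440],None,fx=3,fy=3,interpolation=2)]))
cv2.imwrite('pics/b6.png',cv2.resize(fs[1][130:250,180:330],None,fx=4,fy=4,interpolation=2))
cv2.imwrite('pics/w6.png',fs[2])
plan([.6415,.134,.27],6.3)
"
```

```text
shift [-0.0074  0.0008 -0.0014] turn -0.0099 jaw now 5.74 tilt y [-1.0e-04 -1.7e-03 -1.0e+00] pos [0.6436 0.1268 0.2708] q7 -0.363 t 5.5667 F [-0.2 -0.4 -6.4] open 0.252
shift [-0.0075  0.001  -0.0014] turn -0.0104 jaw now 5.7 tilt y [ 1.0e-04 -1.1e-03 -1.0e+00] pos [0.6437 0.1267 0.271 ] q7 -0.363 t 5.7167 F [ 1.4 -0.2 -5.8] open 0.25
```

View pics/a6.png

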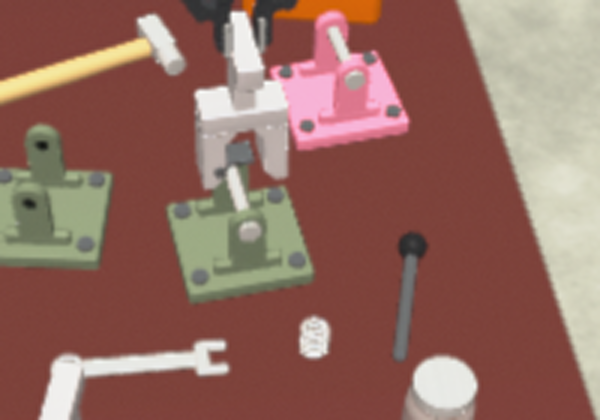

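View pics/b6.png

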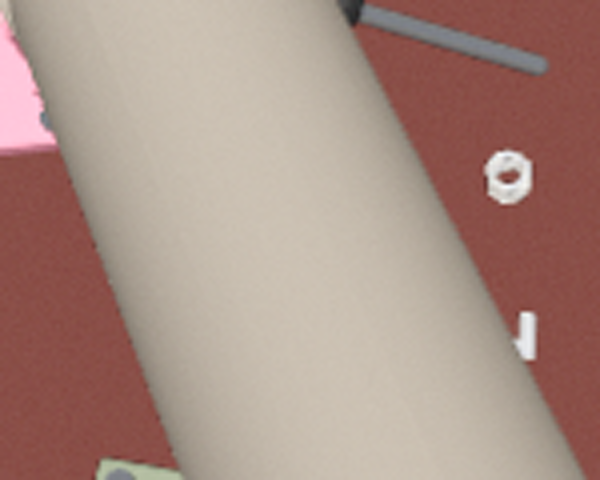

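View pics/w6.png

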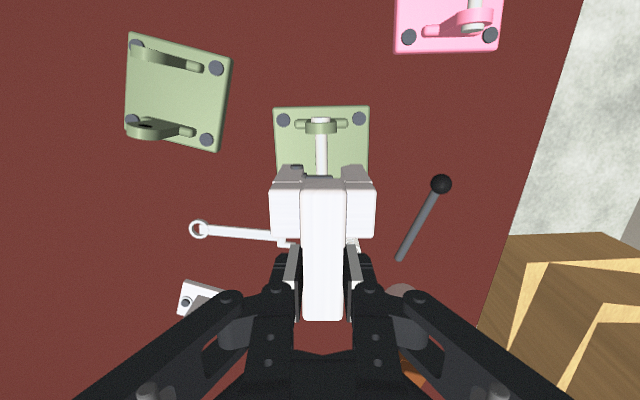

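```bash
python3 -c "
from h import *
plan([.6415,.134,.27],6.3)
f=ctrl.grab_frame('side')
a=cv2.resize(f[90:180,290:350],None,fx=8,fy=8,interpolation=2)[:600]
cv2.imwrite('pics/a7.png',a)
k=ctrl.calibration('wrist');np.save('k7.npy',k,allow_pickle=True);print(k['eye'],k['attitude'])
f=ctrl.grab_frame('wrist');cv2.imwrite('pics/w7.png',f)
a=cv2.resize(f[95:255,250:390],None,fx=3.7,fy=3.7,interpolation=2)
cv2.imwrite('pics/b7.png',a)
plan([.6415,.134,.27],6.3)
"
```

```text
shift [-0.0075  0.001  -0.0014] turn -0.0104 jaw now 5.7 tilt y [ 1.0e-04 -1.1e-03 -1.0e+00] pos [0.6437 0.1267 0.271 ] q7 -0.363 t 5.7167 F [ 1.4 -0.2 -5.8] open 0.25
[0.63598191 0.21083226 0.41771108] [ 2.80859031e+00 -4.92627810e-04  9.87431553e-02]
shift [-0.0068  0.001  -0.0013] turn -0.0095 jaw now 5.75 tilt y [ 1.e-04 -5.e-04 -1.e+00] pos [0.6435 0.1274 0.271 ] q7 -0.363 t 5.8167 F [ 0.3  0.5 -7.6] open 0.253
```

View pics/a7.png

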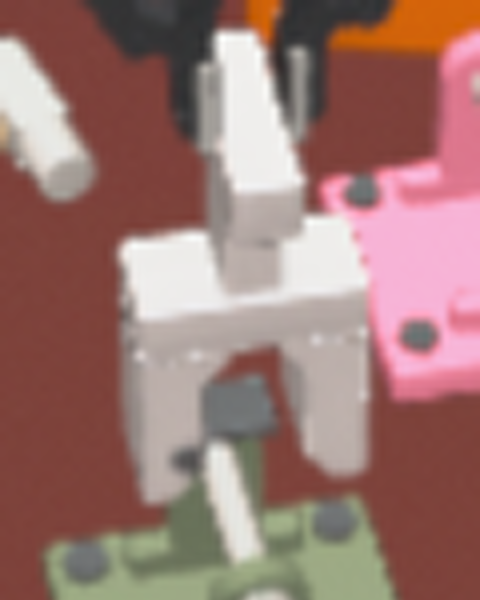

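View pics/b7.png

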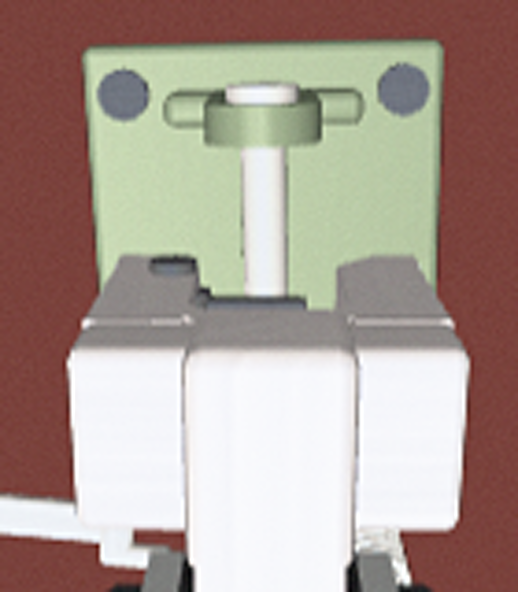

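```bash
python3 -c "
from h import *
k=np.load('k7.npy',allow_pickle=True).item();S=ctrl.calibration('side')
def c(l,u,v,s): return [(u+a/s,v+b/s) for a,b in l]
T=onz(S,c([(215,35),(255,32),(300,183),(235,193)],290,90,8),.2843);print('barS',T.round(4),T.mean(0).round(4),np.linalg.norm(T-np.roll(T,1,0),axis=1))
F=onz(S,c([(143,500),(367,470)],290,90,8),.129);print('footfrontS',F.round(4),F.mean(0),np.linalg.norm(F[0]-F[1]))
B=onz(k,c([(85,47),(443,42)],250,95,3.7),.02);print('base far W',B.round(4),np.degrees(np.arctan2(*(B[1]-B[0])[1::-1])))
W=onz(k,c([(187,350),(356,350)],250,95,3.7),.2843);print('barfar W',W.round(4),W.mean(0))
W=onz(k,c([(125,258),(412,258)],250,95,3.7),.129);print('footfar W',W.round(4),W.mean(0))
p=onz(k,c([(264,150),(266,290)],250,95,3.7),.081);print('pin W',p.round(4))
"
```

```text
barS [[0.6378 0.1643 0.2843]
 [0.6511 0.1645 0.2843]
 [0.6573 0.0881 0.2843]
 [0.6364 0.0856 0.2843]] [0.6456 0.1256 0.2843] [0.07877311 0.01325001 0.07660046 0.02099948]
footfrontS [[0.6053 0.1055 0.129 ]
 [0.6858 0.1119 0.129 ]] [0.64555596 0.1086808  0.129     ] 0.08076720581990002
base far W [[0.5725 0.1939 0.02  ]
 [0.6987 0.2081 0.02  ]] 6.419952053805017
barfar W [[0.6296 0.1686 0.2843]
 [0.6515 0.1708 0.2843]] [0.64054579 0.16973339 0.2843    ]
footfar W [[0.6033 0.1442 0.129 ]
 [0.6815 0.1519 0.129 ]] [0.64241504 0.14806632 0.129     ]
pin W [[0.6387 0.1713 0.081 ]
 [0.6437 0.1271 0.081 ]]
```

Rest centre is ≈(0.643,0.1287) and pin middle ≈(0.642,0.138). Both cameras agree within 3 mm, so I shift about 9.5 mm along the pin and 1 mm across, then go down.

Emit:
{"name": "servo_tool", "arguments": {
  "commands": [
    [-0.005,0,-0.001,-0.01],
    [-0.0095,0,-0.001,-0.01],
    [-0.0095,0.01,-0.001,-0.01],
    [-0.0095,0.025,-0.001,-0.01],
    [-0.0095,0.04,-0.001,-0.01],
    [-0.0095,0.052,-0.001,-0.01],
    [-0.0095,0.06,-0.001,-0.01],
    [-0.0095,0.06,-0.001,-0.01]
  ]
}}

```text
clock: 6.48
eef_pos: [0.6409, 0.1378, 0.2099]
ee_rot: [-1.572, -0.0, -1.459]
ft_force: [-1.4, -0.2, 2.7]
opening: 0.253
```

```bash
python3 -c "
from h import *
plan([.6415,.136,.165],6.3)
f=ctrl.grab_frame('side')
a=cv2.resize(f[100:190,290:350],None,fx=6,fy=6,interpolation=2)[:600]
g=ctrl.grab_frame('wrist')
b=cv2.resize(g[85:265,250:390],None,fx=3,fy=3,interpolation=2)
cv2.imwrite('pics/a8.png',np.hstack([a,b]))
"
```

```text
shift [0.0019 0.0449 0.0005] turn 0.0022 jaw now 6.43 tilt y [-1.7e-03 -3.0e-04 -1.0e+00] pos [0.6409 0.1378 0.2099] q7 -0.393 t 6.4833 F [-1.4 -0.2  2.7] open 0.253
```

View pics/a8.png

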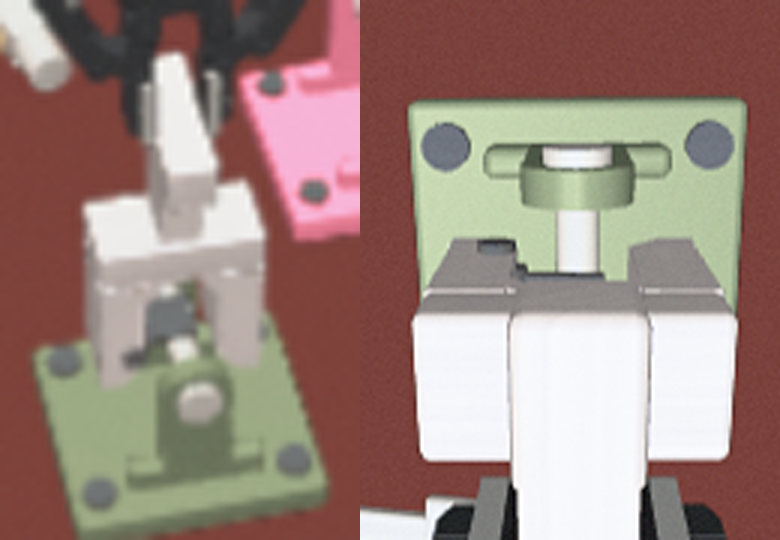

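The prongs straddle the pin between the lugs (left panel, pin at (185,350)) and the latch has just touched it. Pressing home.

Emit:
{"name": "servo_tool", "arguments": {
  "commands": [
    [0,0.005,0,0],
    [0,0.011,0,0],
    [0,0.017,0,0],
    [0,0.023,0,0],
    [0,0.029,0,0],
    [0,0.035,0,0],
    [0,0.04,0,0],
    [0,0.043,0,0]
  ]
}}

```text
clock: 7.25
eef_pos: [0.6413, 0.1376, 0.1667]
ee_rot: [-1.571, -0.0, -1.459]
ft_force: [-0.8, 0.5, -6.0]
opening: 0.252
```

```bash
python3 -c "
from h import *
plan([.6415,.136,.165],6.3)
f=ctrl.grab_frame('side')
a=cv2.resize(f[110:200,290:350],None,fx=6,fy=6,interpolation=2)[:600]
g=ctrl.grab_frame('wrist')
b=cv2.resize(g[85:265,250:390],None,fx=3,fy=3,interpolation=2)
cv2.imwrite('pics/a9.png',np.hstack([a,b]))
plan([.6415,.136,.165],6.3)
"
```

```text
shift [0.0016 0.0017 0.    ] turn 0.0021 jaw now 6.42 tilt y [-1.e-04 -1.e-04 -1.e+00] pos [0.6413 0.1376 0.1667] q7 -0.412 t 7.25 F [-0.8  0.5 -6. ] open 0.252
shift [ 0.0015  0.0021 -0.0002] turn 0.0018 jaw now 6.4 tilt y [-2.e-04 -1.e-04 -1.e+00] pos [0.6415 0.1375 0.1671] q7 -0.412 t 7.35 F [ 0.3  0.1 -6.5] open 0.25
```

View pics/a9.png

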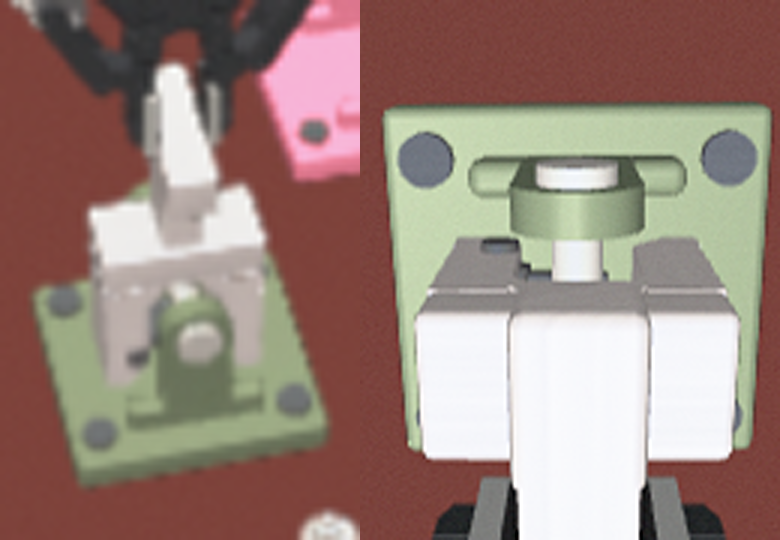

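The force is back to the plain weight (−6 N), and the latch bar shows under the pin (wrist panel, row ~273), so it has snapped shut. About 2 mm remain; I press until contact.

Emit:
{"name": "servo_tool", "arguments": {
  "commands": [
    [0,0.001,0,0],
    [0,0.002,0,0],
    [0,0.003,0,0],
    [0,0.003,0,0],
    [0,0.003,0,0],
    [0,0.003,0,0],
    [0,0.003,0,0],
    [0,0.003,0,0]
  ]
}}

```text
clock: 8.02
eef_pos: [0.6414, 0.1378, 0.1651]
ee_rot: [-1.571, 0.0, -1.459]
ft_force: [0.4, 0.6, -5.5]
opening: 0.247
```

Emit:
{"name": "servo_tool", "arguments": {
  "commands": [
    [0,0.001,0,0],
    [0,0.002,0,0],
    [0,0.002,0,0],
    [0,0.002,0,0],
    [0,0.002,0,0],
    [0,0.002,0,0],
    [0,0.002,0,0],
    [0,0.002,0,0]
  ]
}}

```text
clock: 8.68
eef_pos: [0.6419, 0.138, 0.1645]
ee_rot: [-1.569, -0.0, -1.459]
ft_force: [-3.2, -1.5, 6.4]
opening: 0.251
```

Contact felt (+6.4 N) at TCP z 0.1645, which is home within 1 mm of the expected 0.1647. Releasing.

Emit:
{"name": "servo_tool", "arguments": {
  "commands": [
    [0,-0.001,0,0],
    [0,-0.001,0,0],
    [0,-0.001,0,0],
    [0,-0.001,0,0],
    [0,-0.001,0,0],
    [0,-0.001,0,0],
    [0,-0.001,0,0],
    [0,-0.001,0,0]
  ],
  "fingers": 1
}}

```text
clock: 9.35
eef_pos: [0.6414, 0.1378, 0.164]
ee_rot: [-1.571, 0.0, -1.459]
ft_force: [-0.2, 0.1, 0.4]
opening: 0.999
```

Emit:
{"name": "servo_tool", "arguments": {
  "commands": [
    [0,-0.005,0,0],
    [0,-0.015,0,0],
    [0,-0.03,0,0],
    [0,-0.05,0,0],
    [0,-0.07,0,0],
    [0,-0.09,0,0],
    [0,-0.11,0,0],
    [0,-0.11,0,0]
  ]
}}

```text
clock: 10.02
eef_pos: [0.6436, 0.1389, 0.2799]
ee_rot: [-1.563, 0.001, -1.459]
ft_force: [-0.3, 0.7, 1.1]
opening: 1.001
```

```bash
python3 -c "
from h import *
plan([.6415,.136,.165],6.3)
f=ctrl.grab_frame('side');k=ctrl.calibration('wrist')
a=cv2.resize(f[110:200,290:350],None,fx=6,fy=6,interpolation=2)[:600]
g=ctrl.grab_frame('wrist');np.save('k10.npy',k,allow_pickle=True)
b=cv2.resize(g[85:265,250:390],None,fx=3,fy=3,interpolation=2)
cv2.imwrite('pics/a10.png',np.hstack([a,b]))
cv2.imwrite('pics/s10.png',f)
"
```

```text
shift [ 0.0028  0.1149 -0.0033] turn 0.002 jaw now 6.41 tilt y [ 0.0081  0.0023 -1.    ] pos [0.6436 0.1389 0.2799] q7 -0.368 t 10.0167 F [-0.3  0.7  1.1] open 1.001
```

View pics/a10.png

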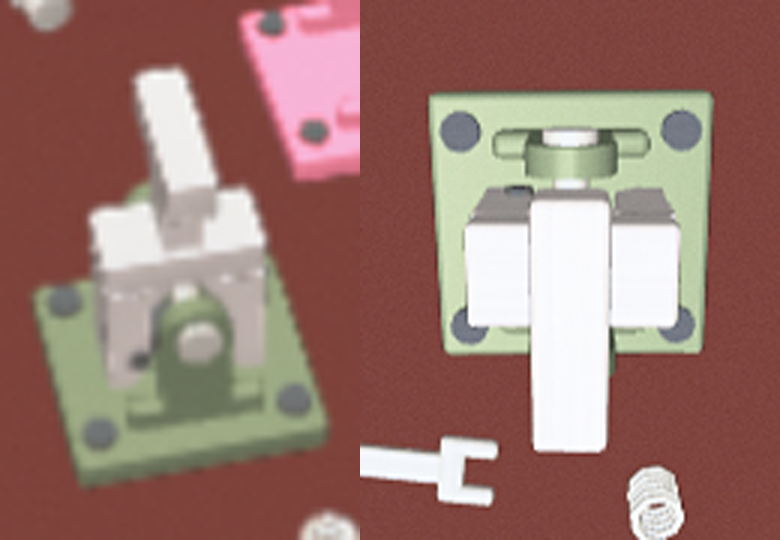

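View pics/s10.png

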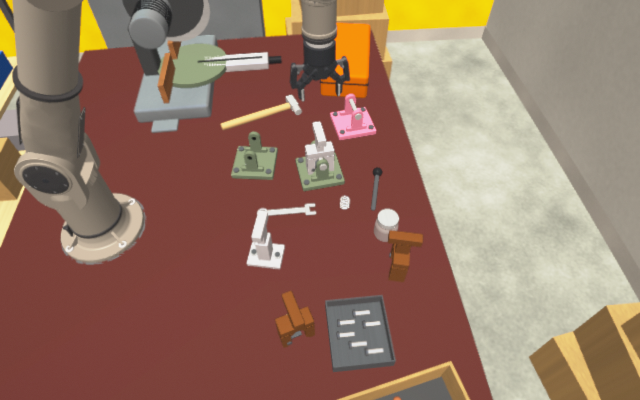

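```bash
python3 -c "
from h import *
k=ctrl.calibration('wrist');S=ctrl.calibration('side')
g=ctrl.grab_frame('wrist')
def c(l,u,v,s): return [(u+a/s,v+b/s) for a,b in l]
w=np.mean(c([(172,198),(250,198),(246,450),(174,450)],250,85,3),0)
s=np.mean(c([(136,76),(183,70),(216,188),(170,197)],290,110,6),0)
for z in (.170,.178,.186): print(z,onz(k,[w],z).round(4),onz(S,[s],z).round(4))
cv2.imwrite('pics/w11.png',cv2.resize(g[110:200,280:370],None,fx=6,fy=6,interpolation=2))
f=ctrl.grab_frame('top');cv2.imwrite('pics/t11.png',f)
plan([.64,.136,.2],6.3)
"
```

```text
0.17 [[0.6405 0.1407 0.17  ]] [[0.6418 0.1415 0.17  ]]
0.178 [[0.6403 0.1433 0.178 ]] [[0.6409 0.133  0.178 ]]
0.186 [[0.6401 0.1459 0.186 ]] [[0.6401 0.1245 0.186 ]]
shift [ 0.0014  0.0734 -0.001 ] turn 0.002 jaw now 6.42 tilt y [-1.e-03 -5.e-04 -1.e+00] pos [0.6409 0.1376 0.2734] q7 -0.368 t 10.2167 F [-0.7 -0.4 -0.1] open 0.996
```

View pics/w11.png

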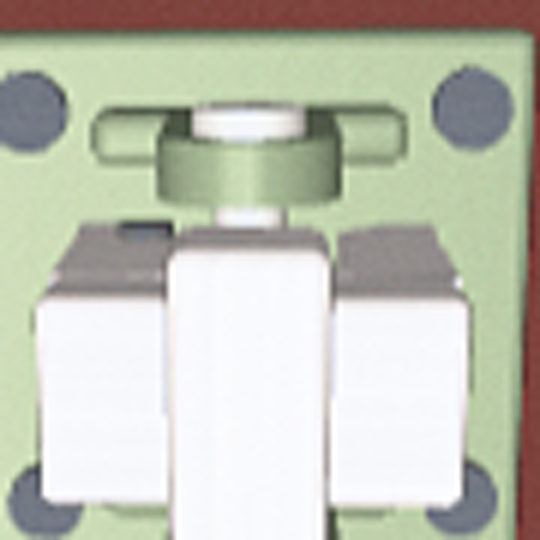

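The rest stands home, level and between the lugs, so I hand in.

```bash
python3 -c "
from h import *
print(ctrl.finish_job())"
```

```text
the job is handed in; nothing more can be done
None
```

I fitted the white hook-foot rest to the green casting with the cross pin, let go, backed the arm off and handed the job in at about 10 s. No verdict was reported, so these are my own checks.

- **Fit:** while pressing, the force rose as the pin touched the latch, then fell back to plain weight. The latch bar was seen under the pin at that moment. I then felt firm contact at TCP z 0.1645 m, against 0.1647 m expected for home.
- **After release:** the rest stood upright between the lugs, with its centre about (0.641, 0.139) against the pin at about (0.642, 0.138). The bolt rest stood where it was in the side view, and the gripper was clear of everything.
- **Checks that disagreed or could not be made:**
  - A two-camera check of the bar height gave about 0.17 m instead of 0.178 m. I put this down to picture noise and wrist-camera movement; it is not higher than home.
  - The measured TCP position was a few millimetres off the commanded one in places. I corrected for this from the images.
  - The latch was hidden from view after release, so "shut" rests on the force drop and the earlier picture.

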